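# Drop the colour filter into its carrier and clip it in

## Robot

A 6-joint arm with a two-finger parallel gripper is mounted at the origin on a cart in front of the work surface, level with it; the furniture and walls round the work are solid. World frame = base frame: x ahead of the robot, y to its left, z up, the work surface at z = 0. Lengths are in m, angles in degrees, forces in N, time in s.
With the tool pointing down it reaches from about 0.35 to 0.875 m from the base axis. Payload 4.2 kg.
Tool frame: the origin (TCP) lies on the front face of the gripper's body, between the roots of the fingers; the fingertips stand 70 mm ahead of it and the grasp point (between the pads) lies 51 mm ahead of it; z points along the fingers, y is the line along which they close (so a half turn about z gives the same grasp; the last joint's range is limited). The gripper opens to 87 mm and grips with 3 to 60 N. Pads are 19 mm wide; open, the fingers measure 117 mm over their backs; the gripper's body (75 mm by 190 mm) begins 51 mm behind the grasp point.
Start: joints at [80.936, 22.042, 0.453, 0, -68.411, -14.817], TCP at [0.253, 0.571, 0.292] pointing down, gripper open.
Joint ranges: [-179.83, 179.83], [-69.29, 118.12], [-61.27, 80.66], [-181.25, 117.63], [-171.15, -9.14], [-177.46, 177.46]. Speed limits (degrees/s): [159.86, 159.86, 180, 180, 180, 180].

## Interface

Orientations are given as a 3x3 rotation matrix whose columns are the frame's x, y, z axes.
In Python, from station import r gives the robot as it stands.
- The arm moves only by the shell command python3 -m pendant 'ROWS' [OPENING]. ROWS is JSON, a list of rows, each a list of 2 entries, a list of its own where there are three numbers: the shift along the tool's x, y, z in mm, then the turn, a rotation vector about the tool's x, y, z in rad. A call has 1 to 10 rows; each row is the pose to reach, as a shift and turn from the pose commanded when the call began, along the tool's axes at that moment; what a row does not reach only later rows make up. A row lasts 1/10 s, in which the tool goes at most 50 mm and 8.59 degrees, less where a joint would pass 70% of its speed; a pose out of reach is approached as far as the arm can. A call with a gripper value outside its range is refused whole. OPENING is the opening, from 0 (shut) to 1 (fully open), set as the call begins (- or left out, the last holds). The fingers move at their own pace and stop on an object; the grip force is fixed at half the most. Time passes only in rows, so rows that repeat a pose let the fingers close. It gives the time, the measured TCP pose, the force, the opening and the grip force at its end, in the units of the state.
- r.sense(): the state, without advancing time (a new reading comes with each control period).
- r.capture(name): name is "side" or "top"; returns a dict with "frame" (480x640x3 uint8, red, green, blue), "vertical_fov" (degrees; the focal length in pixels is half the picture's height over the tangent of half this angle, whatever the lens; pixels are square), "cx", "cy" (the principal point, pixels), "distortion" ([k1, k2, p1, p2, k3] as OpenCV has them; the pictures are not rectified), "rvec" (rotation vector, rad) and "tvec" (3), from world to camera coordinates, as OpenCV has them. Camera axes: x right, y down, z forward; pixel columns grow to the right and rows downward; lengths in m; the calibration is good to about 2 mm. A picture is of the moment at which its call begins. There is no depth.
- r.finish_job(): hands the job in; it is judged then, once.
The state is a dict: "time_s": time; "joints": joint angles; "joint_velocities": joint speeds; "effort": joint torques, N m; "tcp_pos": TCP position; "ee_rot": TCP orientation; "wrist_force": force on the tool from outside, world axes, zero at the start; "moment": the same for the moment, N m; "gripper_width": opening from 0.0 (shut) to 1.0 (fully open); "gripper_force": force on a finger pad.
Only numpy, scipy, OpenCV 4.12 (cv2) and the standard library are available. Lean on these libraries where they do the work, as an engineer would, in place of code of your own. Each camera call takes 0.05 s, during which the arm holds its last target. There are 200 camera calls.

## Task

Fit the loose round glass filter into its metal carrier without picking it up: first push the thumb pin of the brass clip round until the clip has swung well clear of the round recess, then gently nudge the filter by its rim across the plate until it drops flat into the recess, and finally push the thumb pin back to its stop so that the clip lies over the edge of the filter. Work with the fingertips or the outside of the fingers only, never lift or squeeze the filter, and leave the other things on the desk where they are.

Things in the scene. Friction and masses are not known exactly. Their poses are not given: they have to be found in the camera images.
- carrier: filter carrier, an aluminium plate 170 x 120 mm (x by y) on a thin rubber foot 180 x 130 mm, fixed to the desk. Origin: centre of its underside on the desk; x runs lengthways from the loading end, where the loose filter lies, to the end with the round recess. Its flat top is 19 mm above the desk. The recess is 66 mm across and 10 mm deep, with a flat floor (a grey ledge round a dark window)
- recess (a point): centre of the round recess, at the level of the plate's top: 30 mm from the carrier's origin along its x. The axes are those of the carrier
- filter_center (a point): centre (half-way up) of the loose filter: a disc 62 mm across and 9 mm thick, green glass in a black ring 5 mm wide, about 110 g. It lies flat on the loading end of the plate (centre 4.5 mm above the plate's top), its edge partly over the recess. It has 2 mm of play all round in the recess and drops in as it comes to lie over it. Properly seated, its centre lies 5.5 mm below the plate's top. z is the axis of the disc
- clip (a joint): angle of the swing clip in rad about an upright pivot: 0 = at its stop, the nose over the edge of the recess (it then keeps the filter from going in or out); grows clockwise seen from above, up to the other stop at 1.9; from about 1.1 on it leaves the recess free. It swings 1 mm above the plate, has a friction of about 0.035 N m (about 1.5 N at the pin) and stays where it is left
- clip_pivot (a point): pivot of the clip, 47 mm from the recess centre along the carrier's +y, 3 mm above the plate's top. From the pivot the nose (11 mm wide, rounded) reaches 21 mm, at angle 0 towards the recess centre; the tail with the thumb pin points the opposite way. The bar of the clip is 3.5 mm thick (top 4.5 mm above the plate), the pivot's screw stands 2.5 mm above the bar
- clip_pin (a point): upright thumb pin of the clip, half-way up the pin: a brass pin 8 mm across and 20 mm tall standing on the clip's tail, 26 mm from the pivot, its foot 4.5 mm and its top 24.5 mm above the plate's top. At angle 0 it stands 13 mm outside the plate's long side (carrier +y); at 1.57 it stands 26 mm from the pivot along the carrier's +x
- swab_tub: white tub with a blue lid, 50 mm across and 56 mm tall, on the desk beside the carrier (about 107 mm from its origin, towards its -y), origin under its centre; stays where it is
- cleaner_bottle: brown bottle with a white cap, 34 mm across and 88 mm tall, origin under its centre; stays where it is
- screwdriver: red screwdriver, 148 mm long, lying; origin under its middle; stays where it is
- pen_1: blue and white marker pen, 135 mm long, lying; origin under its middle; stays where it is
- splicing_block: aluminium splicing block 26 x 115 x 13 mm, lying; origin under its centre; stays where it is
- roll_yellow: roll of yellow tape, 108 mm across and 13 mm tall, lying flat; origin under its centre; stays where it is
There are look-alikes about, which are no part of the job. Leave any purple look-alike of the part that bears filter_center alone.

How it is judged:
By the outcome, as a careful person would: the job done as asked, in the order asked, and still so for the second after the job is handed in, with the robot touching nothing.
It also fails if it takes over 64 s, if anything falls off the work surface, if the arm or the gripper's body presses on something with over 40 N, if the wrist force passes 120 N, or if a joint passes its speed limit or range.

## Working session

There is one attempt and no reset: what is moved stays moved. The work goes in short steps, Python scripts to look and compute and a shell command to move; the robot and the scene stay as the last step left them, time stands still between calls to the robot, and variables do not carry over. Pictures are saved under pics/ and viewed, at most 10 in all, crops included, and the job is handed in when it is done.

```bash
mkdir -p pics
cat > h.py <<'E'
import numpy as np, cv2
from station import r
def cap(n,f=None):
    c=r.capture(n)
    if f: cv2.imwrite('pics/'+f,cv2.cvtColor(c['frame'],cv2.COLOR_RGB2BGR))
    return c
def cam(c):
    f=240/np.tan(np.radians(c['vertical_fov'])/2)
    K=np.array([[f,0,c['cx']],[0,f,c['cy']],[0,0,1.]])
    return K,np.array(c['distortion'],float),np.array(c['rvec'],float),np.array(c['tvec'],float)
def toworld(c,uv,z):
    K,d,rv,t=cam(c);R=cv2.Rodrigues(rv)[0]
    p=cv2.undistortPoints(np.array(uv,float).reshape(-1,1,2),K,d).reshape(-1,2)
    D=np.c_[p,np.ones(len(p))]@R; o=-R.T@t
    return o+D*((z-o[2])/D[:,2])[:,None]
def topix(c,P):
    K,d,rv,t=cam(c)
    return cv2.projectPoints(np.array(P,float).reshape(-1,1,3),rv,t,K,d)[0].reshape(-1,2)
E
python3 -c "
from h import *
for n in('top','side'):
    c=cap(n,n+'0.png');K,d,rv,t=cam(c);print(n,K[0,0],-cv2.Rodrigues(rv)[0].T@t)
s=r.sense();print(s['tcp_pos'],s['ee_rot'],s['wrist_force'],s['time_s'],s['gripper_width'])"
```

```text
top 621.2518010864407 [ 0.33140108 -0.00269352  1.44976241]
side 597.6048290201785 [ 0.50939744 -1.0889762   0.88924153]
[0.25280939 0.57115132 0.29126302] [[ 9.14360243e-01 -4.04901044e-01 -7.01132221e-04]
 [-4.04901638e-01 -9.14358409e-01 -1.83395816e-03]
 [ 1.01485433e-04  1.96078802e-03 -9.99998073e-01]] [ 0.06046635 -0.25106509 -0.84683965] 0.1 0.9994281965727341
```

View pics/top0.png

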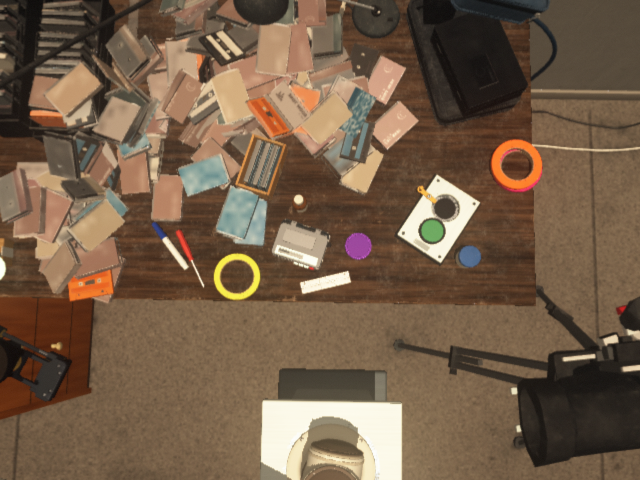

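View pics/side0.png

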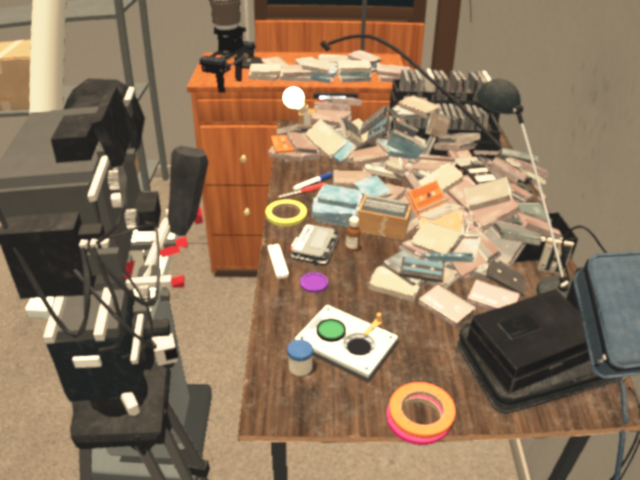

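Run:
```python
from h import *
c=cap('top');s=cap('side')
a=cv2.resize(c['frame'][165:275,375:495],None,fx=5,fy=5,interpolation=cv2.INTER_CUBIC)[:, :600]
b=cv2.resize(s['frame'][295:385,280:410],None,fx=4,fy=4,interpolation=cv2.INTER_CUBIC)
cv2.imwrite('pics/ca.png',a[:,:,::-1]);cv2.imwrite('pics/cb.png',b[:,:,::-1])
print(topix(c,[r.sense()['tcp_pos'],[0,0,0],[.5,0,0]]),topix(s,[r.sense()['tcp_pos']]))
print(toworld(c,[[432,231],[445,208],[469,257],[358,246]],.02))
```

```text
[[ 21.90642983 358.18804676]
 [330.69255549 469.16567746]
 [334.50024998 248.46131434]] [[227.53650507  63.4185915 ]]
[[ 0.54241272 -0.22590223  0.02      ]
 [ 0.59719616 -0.25637519  0.02      ]
 [ 0.48314427 -0.31125133  0.02      ]
 [ 0.50435157 -0.05439638  0.02      ]]
```

View pics/ca.png

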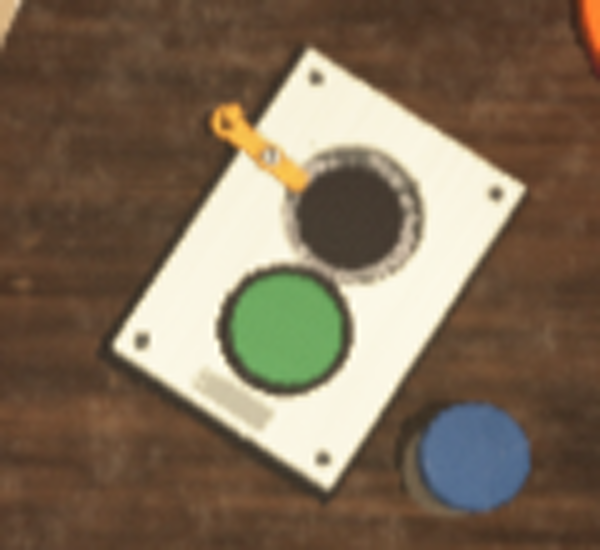

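View pics/cb.png

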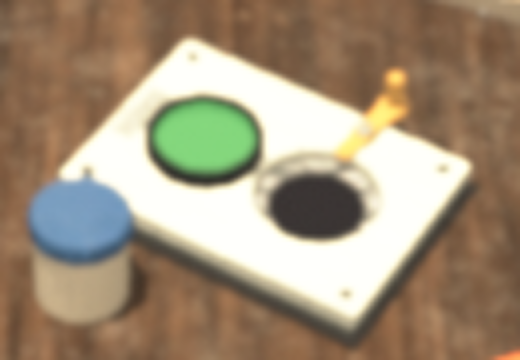

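```bash
cat >> h.py <<'E'
def carrier():
    c=cap('top')
    q=np.array([[310,47],[525,187],[328,492],[112,347]])/5+[375-.4,165-.4]
    w=toworld(c,q,.019)
    m=np.array([[85,60],[85,-60],[-85,-60],[-85,60]])/1000.
    mc=w[:,:2].mean(0); H=(m.T@(w[:,:2]-mc)); th=np.arctan2(H[0,1]-H[1,0],H[0,0]+H[1,1])
    return c,w,mc,th
E
python3 - <<'E'
from h import *
c,w,o,th=carrier()
R=np.array([[np.cos(th),-np.sin(th)],[np.sin(th),np.cos(th)]])
print('o',o,'th',np.degrees(th)); print((w[:,:2]-o)@R)
for n,p,z in(('filt',(286,328),.028),('rec',(355,213),.019),('pin',(227,120),.0435),('pivot',(270,155),.026),('tub',(475,457),.056)):
    x=toworld(c,[np.array(p)/5+[374.6,164.6]],z)[0,:2]; print(n,x,(x-o)@R*1000)
s=cap('side')
for n,p,z in(('filt',(206,138),.028),('pin',(397,77),.0435)):
    x=toworld(s,[np.array(p)/4+[279.6,294.6]],z)[0,:2]; print('side',n,x,(x-o)@R*1000)
qs=np.array([[465,163],[350,328],[190,40]])/4+[279.6,294.6]
print((toworld(s,qs,.019)[:,:2]-o)@R*1000)
T=np.array(r.sense()['ee_rot']); print('tool x yaw',np.degrees(np.arctan2(T[1,0],T[0,0])))
E
```

```text
o [ 0.57339222 -0.24106899] th -32.838574928867665
[[ 0.08602419  0.06011025]
 [ 0.08559309 -0.05955806]
 [-0.08637537 -0.06020939]
 [-0.08524191  0.0596572 ]]
filt [ 0.54309264 -0.22419576] [-34.60767454  -2.25376423]
rec [ 0.59930398 -0.25796374] [30.93268932 -0.14372486]
pin [ 0.63726161 -0.19482013] [28.5836187  73.49307772]
pivot [ 0.62477644 -0.21724859] [30.25592369 47.87826851]
tub [ 0.48161261 -0.30485601] [ -42.52334289 -103.36366567]
side filt [ 0.54497031 -0.22880163] [-30.53241     -5.10540956]
side pin [ 0.64309437 -0.19936248] [35.94750481 72.83954639]
[[ 84.69021047  59.67603332]
 [ 89.19842233 -67.73776866]
 [-81.38126126  60.66917377]]
tool x yaw -23.880391422404276
```

```bash
cat >> h.py <<'E'
TH=np.radians(-32.84); O=np.array([.5735,-.241]); CR=np.array([[np.cos(TH),-np.sin(TH)],[np.sin(TH),np.cos(TH)]])
def here():
    s=r.sense();T=np.array(s['ee_rot']);p=np.array(s['tcp_pos'])
    tip=p+T[:,2]*.07
    print('t',s['time_s'],'tip carrier mm',np.round((tip[:2]-O)@CR*1000,1),'tipz',round(tip[2]*1000,1),'F',np.round(s['wrist_force'],1),'w',round(s['gripper_width'],3))
def to(x,y,z):
    s=r.sense();T=np.array(s['ee_rot']);p=np.array(s['tcp_pos'])
    P=np.r_[O+CR@[x/1000,y/1000],z/1000+.07]
    G=np.c_[np.r_[CR[:,0],0],np.r_[-CR[:,1],0],[0,0,-1]]
    print('shift',np.round(T.T@(P-p)*1000,1),'turn',np.round(cv2.Rodrigues(T.T@G)[0].ravel(),4))
E
python3 -c "
from h import *
here();to(0,69,130)"
```

```text
t 0.3 tip carrier mm [-709.9  508.7] tipz 221.9 F [0.2 0.7 0.2] w 0.998
shift [632.7 544.8  92.3] turn [ 7.000e-04 -1.000e-04  1.564e-01]
```

```bash
python3 -m pendant '[[[200,172,30],[0,0,0.078]],[[200,172,30],[0,0,0.156]],[[200,172,30],[0,0,0.156]],[[200,172,30],[0,0,0.156]],[[200,172,30],[0,0,0.156]],[[200,172,30],[0,0,0.156]],[[400,345,60],[0,0,0.156]],[[400,345,60],[0,0,0.156]],[[400,345,60],[0,0,0.156]],[[400,345,60],[0,0,0.156]]]' 0; python3 -c "
from h import *
here();to(0,69,130)"
```

```text
time_s: 1.3
tcp_pos: [0.4517, 0.1523, 0.24]
ee_rot: [[0.841, -0.541, 0.001], [-0.541, -0.841, 0.001], [0.001, -0.001, -1.0]]
wrist_force: [1.4, 0.5, 0.4]
gripper_width: 0.173
gripper_force: 0.0
t 1.3 tip carrier mm [-315.5  264.5] tipz 170.0 F [1.4 0.5 0.4] w 0.173
shift [315.2 195.9  39.9] turn [-0.0013 -0.0006  0.0016]
```

```bash
python3 -m pendant '[[[312,195,40],[0,0,0]],[[312,195,40],[0,0,0]],[[312,195,40],[0,0,0]],[[312,195,40],[0,0,0]],[[312,195,40],[0,0,0]],[[312,195,40],[0,0,0]],[[312,195,40],[0,0,0]],[[312,195,40],[0,0,0]],[[312,195,40],[0,0,0]],[[312,195,40],[0,0,0]]]'; python3 -c "
from h import *
here();to(0,69,60)"
```

```text
time_s: 2.3
tcp_pos: [0.6075, -0.1794, 0.1992]
ee_rot: [[0.84, -0.543, -0.001], [-0.543, -0.84, 0.0], [-0.001, 0.0, -1.0]]
wrist_force: [0.1, -0.2, 0.6]
gripper_width: 0.007
gripper_force: 0.0
t 2.3 tip carrier mm [-4.9 70.2] tipz 129.2 F [ 0.1 -0.2  0.6] w 0.007
shift [ 4.9  1.2 69.1] turn [ 0.0003  0.0009 -0.0003]
```

```bash
python3 -m pendant '[[[3,0,40],[0,0,0]],[[3,0,70],[0,0,0]],[[3,0,85],[0,0,0]],[[3,0,98],[0,0,0]],[[3,0,99],[0,0,0]],[[3,0,99],[0,0,0]]]'
python3 - <<'E'
from h import *
here();c=cap('top');s=cap('side')
a=cv2.resize(c['frame'][165:265,385:495],None,fx=4,fy=4,interpolation=cv2.INTER_CUBIC)
b=cv2.resize(s['frame'][265:385,290:400],None,fx=3.35,fy=3.35,interpolation=cv2.INTER_CUBIC)[:400]
b=cv2.resize(b,(360,400));cv2.imwrite('pics/d1.png',np.hstack([a,b])[:,:,::-1])
E
```

```text
time_s: 2.9
tcp_pos: [0.6106, -0.1804, 0.1015]
ee_rot: [[0.841, -0.541, 0.001], [-0.541, -0.841, -0.0], [0.001, -0.0, -1.0]]
wrist_force: [-0.0, -0.6, 0.6]
gripper_width: 0.004
gripper_force: 0.0
t 2.9 tip carrier mm [-1.7 71. ] tipz 31.5 F [-0.  -0.6  0.6] w 0.004
```

View pics/d1.png

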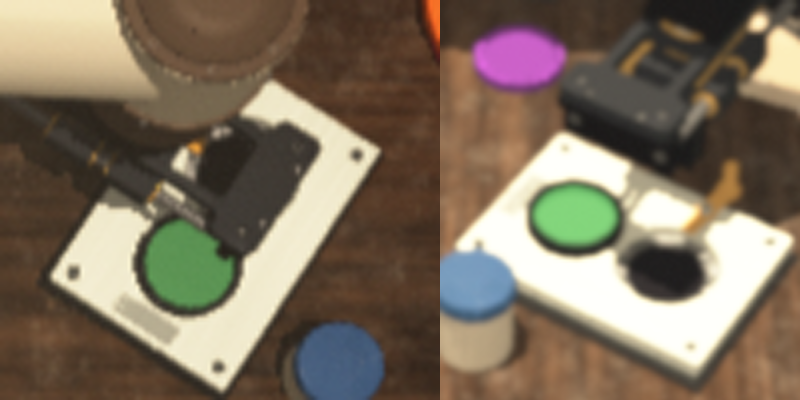

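```bash
python3 -m pendant '[[[8,0,1],[0,0,0]],[[14,0,1],[0,0,0]],[[18,0,1],[0,0,0]],[[22,0,1],[0,0,0]],[[26,0,1],[0,0,0]],[[30,0,1],[0,0,0]],[[33,0,1],[0,0,0]],[[36,0,1],[0,0,0]],[[39,0,1],[0,0,0]],[[40,0,1],[0,0,0]]]'; python3 -c "
from h import *
here()"
```

```text
time_s: 4.0
tcp_pos: [0.6405, -0.2033, 0.0988]
ee_rot: [[0.84, -0.543, -0.009], [-0.543, -0.84, 0.001], [-0.008, 0.004, -1.0]]
wrist_force: [-9.2, -1.4, 3.9]
gripper_width: 0.006
gripper_force: 4.7
t 4.0 tip carrier mm [35.3 67.7] tipz 28.8 F [-9.2 -1.4  3.9] w 0.006
```

```bash
python3 -m pendant '[[[-8,0,0],[0,0,0]],[[-16,0,0],[0,0,0]],[[-16,0,-30],[0,0,0]],[[-16,0,-60],[0,0,0]],[[-16,-40,-60],[0,0,0]],[[-16,-40,-60],[0,0,0]]]'
python3 - <<'E'
from h import *
here();c=cap('top');s=cap('side')
a=cv2.resize(c['frame'][165:265,385:495],None,fx=4,fy=4,interpolation=cv2.INTER_CUBIC)
b=cv2.resize(s['frame'][300:400,310:400],None,fx=4,fy=4,interpolation=cv2.INTER_CUBIC)
cv2.imwrite('pics/d2.png',np.hstack([a,b])[:,:,::-1])
E
```

```text
time_s: 4.6
tcp_pos: [0.6551, -0.1574, 0.1619]
ee_rot: [[0.843, -0.539, 0.008], [-0.539, -0.843, 0.0], [0.007, -0.004, -1.0]]
wrist_force: [-0.1, 0.3, -0.4]
gripper_width: 0.008
gripper_force: 0.0
t 4.6 tip carrier mm [ 23.7 114.8] tipz 91.9 F [-0.1  0.3 -0.4] w 0.008
```

View pics/d2.png

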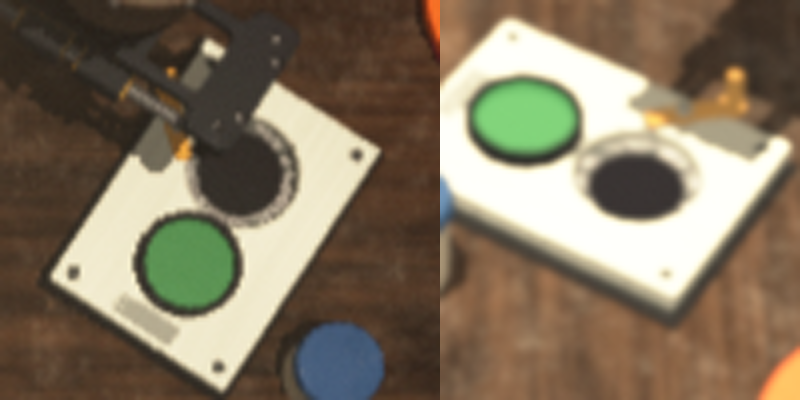

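```bash
python3 -c "
from h import *
c=cap('side');p=toworld(c,[[383.6,318.6]],.0435)[0,:2];print((p-O)@CR*1000);here();to(50,96,60);to(50,96,30)"
```

```text
[50.72406646 65.68714061]
t 4.75 tip carrier mm [ 21.9 110.7] tipz 89.5 F [ 0.1 -0.1  0.7] w 0.003
shift [28.1 14.7 29.5] turn [-0.0003 -0.0002  0.0013]
shift [28.1 14.7 59.5] turn [-0.0003 -0.0002  0.0013]
```

```bash
python3 -m pendant '[[[30,10,0],[0,0,0]],[[30,10,40],[0,0,0]],[[30,12,59],[0,0,0]],[[30,18,60],[0,0,0]],[[30,24,60],[0,0,0]],[[30,29,60],[0,0,0]],[[30,34,60],[0,0,0]],[[30,39,60],[0,0,0]],[[30,43,60],[0,0,0]],[[30,45,60],[0,0,0]]]';python3 -c "
from h import *
here()"
```

```text
time_s: 5.75
tcp_pos: [0.6545, -0.2147, 0.1018]
ee_rot: [[0.841, -0.541, 0.006], [-0.541, -0.841, -0.001], [0.005, -0.003, -1.0]]
wrist_force: [2.1, 1.5, 1.4]
gripper_width: 0.006
gripper_force: 1.1
t 5.75 tip carrier mm [54.2 66.2] tipz 31.8 F [2.1 1.5 1.4] w 0.006
```

```bash
python3 -m pendant '[[[0,3,1],[0,0,0]],[[0,5,1],[0,0,0]],[[0,5,1],[0,0,0]],[[0,-6,0],[0,0,0]],[[0,-6,-45],[0,0,0]],[[-40,0,-50],[0,0,0]],[[-90,30,-50],[0,0,0]],[[-135,60,-50],[0,0,0]],[[-145,66,-50],[0,0,0]],[[-146,66,-50],[0,0,0]]]' 0.345;python3 - <<'E'
from h import *
here();to(-92,0,60)
c=cap('top');s=cap('side')
a=cv2.resize(c['frame'][165:265,385:495],None,fx=4,fy=4,interpolation=cv2.INTER_CUBIC)
b=cv2.resize(s['frame'][300:400,310:400],None,fx=4,fy=4,interpolation=cv2.INTER_CUBIC)
cv2.imwrite('pics/d3.png',np.hstack([a,b])[:,:,::-1])
E
```

```text
time_s: 6.75
tcp_pos: [0.4901, -0.1904, 0.1495]
ee_rot: [[0.84, -0.543, -0.005], [-0.543, -0.84, 0.001], [-0.004, 0.002, -1.0]]
wrist_force: [0.5, 0.4, 0.2]
gripper_width: 0.345
gripper_force: 0.0
t 6.75 tip carrier mm [-97.8  -2.9] tipz 79.5 F [0.5 0.4 0.2] w 0.345
shift [ 5.6 -2.8 19.5] turn [ 0.0018  0.0045 -0.0007]
```

View pics/d3.png

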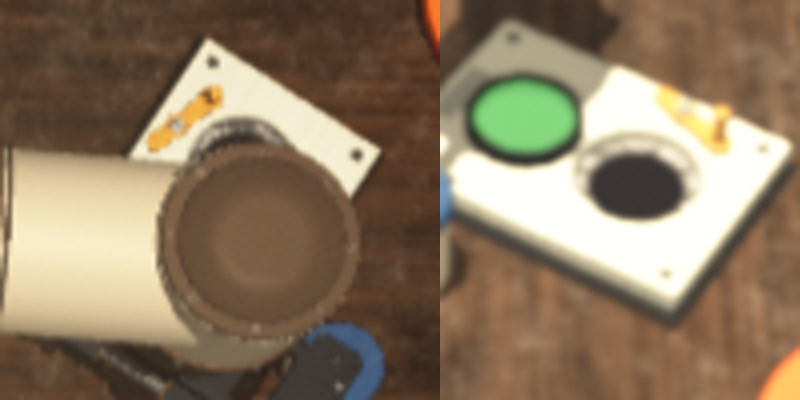

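```bash
python3 -m pendant '[[[0,-3,25],[0,0,0]],[[0,-3,45],[0,0,0]],[[0,-3,56],[0,0,0]],[[4,-3,57],[0,0,0]],[[10,-3,57],[0,0,0]],[[15,-3,57],[0,0,0]],[[18,-3,57],[0,0,0]],[[21,-3,57],[0,0,0]],[[23,-3,57],[0,0,0]],[[23,-3,57],[0,0,0]]]';python3 - <<'E'
from h import *
here()
E
```

```text
time_s: 7.85
tcp_pos: [0.5152, -0.201, 0.0929]
ee_rot: [[0.84, -0.542, 0.0], [-0.542, -0.84, -0.0], [0.0, 0.0, -1.0]]
wrist_force: [-0.2, 0.1, -0.3]
gripper_width: 0.344
gripper_force: 0.2
t 7.85 tip carrier mm [-70.7   2. ] tipz 22.9 F [-0.2  0.1 -0.3] w 0.344
```

```bash
python3 -m pendant '[[[3,1,0],[0,0,0]],[[6,2,0],[0,0,0]],[[9,2,0],[0,0,0]],[[13,2,0],[0,0,0]],[[17,2,0],[0,0,0]],[[21,2,0],[0,0,0]],[[25,2,0],[0,0,0]],[[29,2,0],[0,0,0]],[[33,2,0],[0,0,0]],[[36,2,0],[0,0,0]]]';python3 -c "
from h import *
here()"
python3 -m pendant '[[[2,0,0],[0,0,0]],[[4,0,0],[0,0,0]],[[6,0,0],[0,0,0]],[[8,0,0],[0,0,0]],[[10,0,0],[0,0,0]],[[12,0,0],[0,0,0]],[[14,0,0],[0,0,0]],[[15,0,0],[0,0,0]]]';python3 - <<'E'
from h import *
here()
s=cap('side')
b=cv2.resize(s['frame'][300:400,290:400],None,fx=5,fy=5,interpolation=cv2.INTER_CUBIC)
cv2.imwrite('pics/d4.png',b[:,:,::-1])
E
```

```text
time_s: 8.85
tcp_pos: [0.5448, -0.2222, 0.0927]
ee_rot: [[0.84, -0.542, 0.0], [-0.542, -0.84, -0.0], [0.0, -0.0, -1.0]]
wrist_force: [-0.3, 1.3, 0.9]
gripper_width: 0.347
gripper_force: 0.5
t 8.85 tip carrier mm [-34.3   0.2] tipz 22.7 F [-0.3  1.3  0.9] w 0.347
time_s: 9.65
tcp_pos: [0.5572, -0.2303, 0.0927]
ee_rot: [[0.84, -0.542, 0.0], [-0.542, -0.84, -0.0], [0.0, 0.0, -1.0]]
wrist_force: [-1.3, 0.1, 0.1]
gripper_width: 0.348
gripper_force: 0.5
t 9.65 tip carrier mm [-19.5   0.2] tipz 22.7 F [-1.3  0.1  0.1] w 0.348
```

View pics/d4.png

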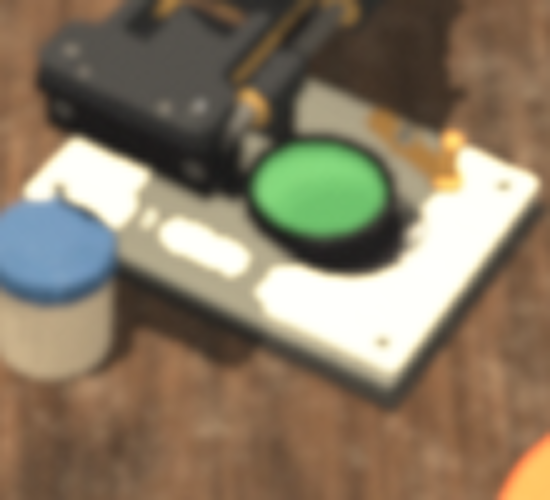

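```bash
python3 -m pendant '[[[2,0,0],[0,0,0]],[[4,0,0],[0,0,0]],[[6,0,0],[0,0,0]],[[7.5,0,0],[0,0,0]],[[9,0,0],[0,0,0]],[[10,0,0],[0,0,0]],[[11,0,0],[0,0,0]],[[12,0,0],[0,0,0]],[[12.5,0,0],[0,0,0]],[[12.5,0,0],[0,0,0]]]';python3 - <<'E'
from h import *
here()
s=cap('side')
b=cv2.resize(s['frame'][300:400,290:400],None,fx=5,fy=5,interpolation=cv2.INTER_CUBIC)
cv2.imwrite('pics/d5.png',b[:,:,::-1])
E
```

```text
time_s: 10.7
tcp_pos: [0.5678, -0.237, 0.0928]
ee_rot: [[0.84, -0.542, 0.001], [-0.542, -0.84, -0.0], [0.001, -0.0, -1.0]]
wrist_force: [0.3, 0.5, 0.5]
gripper_width: 0.347
gripper_force: 0.0
t 10.7 tip carrier mm [-6.9  0.2] tipz 22.8 F [0.3 0.5 0.5] w 0.347
```

View pics/d5.png

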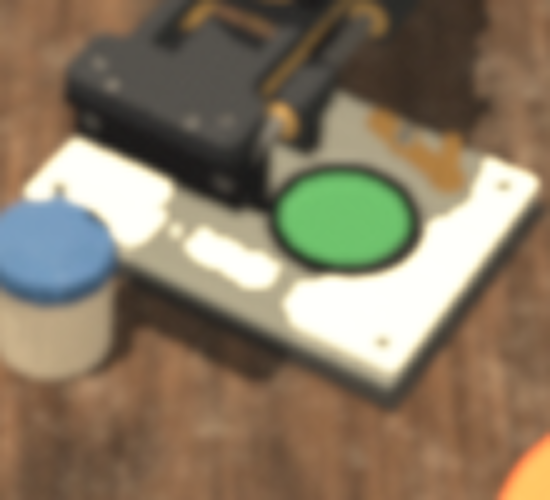

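```bash
python3 -m pendant '[[[-6,0,0],[0,0,0]],[[-6,0,-35],[0,0,0]],[[20,0,-37],[0,0,0]],[[50,-8,-37],[0,0,0]],[[61,-10,-37],[0,0,0]],[[61,-10,-37],[0,0,0]],[[61,-10,-37],[0,0,0]],[[61,-10,-15],[0,0,0]],[[61,-10,-8],[0,0,0]],[[61,-10,-8],[0,0,0]]]' 0;python3 -c "
from h import *
here()"
python3 -m pendant '[[[0,-5,0],[0,0,0]],[[0,-10,0],[0,0,0]],[[0,-14,0],[0,0,0]],[[0,-18,0],[0,0,0]],[[0,-22,0],[0,0,0]],[[0,-26,0],[0,0,0]],[[0,-30,0],[0,0,0]],[[0,-33,0],[0,0,0]],[[0,-35,0],[0,0,0]],[[0,-36,0],[0,0,0]]]';python3 -c "
from h import *
here()"
```

```text
time_s: 11.75
tcp_pos: [0.6226, -0.2611, 0.0993]
ee_rot: [[0.84, -0.542, -0.004], [-0.542, -0.84, 0.001], [-0.004, 0.001, -1.0]]
wrist_force: [-0.1, 0.5, -1.3]
gripper_width: 0.004
gripper_force: 0.0
t 11.75 tip carrier mm [51.8  9.6] tipz 29.3 F [-0.1  0.5 -1.3] w 0.004
time_s: 12.75
tcp_pos: [0.643, -0.231, 0.1003]
ee_rot: [[0.84, -0.542, -0.002], [-0.542, -0.84, 0.001], [-0.002, 0.001, -1.0]]
wrist_force: [-2.4, -0.8, 0.1]
gripper_width: 0.009
gripper_force: 1.1
t 12.75 tip carrier mm [52.8 46. ] tipz 30.3 F [-2.4 -0.8  0.1] w 0.009
```

```bash
python3 -m pendant '[[[0,8,0],[0,0,0]],[[27,8,0],[0,0,0]],[[29,-10,0],[0,0,0]],[[28,-24,0],[0,0,0]],[[22,-25,0],[0,0,0]],[[17,-25,0],[0,0,0]],[[12,-25,0],[0,0,0]],[[8,-25,0],[0,0,0]],[[4,-25,0],[0,0,0]],[[1,-25,0],[0,0,0]]]';python3 -c "
from h import *
here()"
python3 -m pendant '[[[-2,0,0],[0,0,0]],[[-4,0,0],[0,0,0]],[[-5,0,0],[0,0,0]],[[-6,0,0],[0,0,0]],[[-6,0,0],[0,0,0]]]';python3 -c "
from h import *
here()"
```

```text
time_s: 13.75
tcp_pos: [0.6588, -0.2106, 0.1016]
ee_rot: [[0.841, -0.542, 0.003], [-0.542, -0.841, -0.0], [0.003, -0.002, -1.0]]
wrist_force: [4.3, 1.7, -0.8]
gripper_width: 0.003
gripper_force: 1.8
t 13.75 tip carrier mm [55.4 71.9] tipz 31.6 F [ 4.3  1.7 -0.8] w 0.003
time_s: 14.25
tcp_pos: [0.6529, -0.2076, 0.1006]
ee_rot: [[0.84, -0.542, -0.0], [-0.542, -0.84, -0.0], [-0.0, 0.0, -1.0]]
wrist_force: [3.4, 1.4, 0.5]
gripper_width: 0.006
gripper_force: 1.4
t 14.25 tip carrier mm [48.6 71.1] tipz 30.6 F [3.4 1.4 0.5] w 0.006
```

```bash
python3 -m pendant '[[[-1.5,0,0],[0,0,0]],[[-3,0,0],[0,0,0]],[[-4,0,0],[0,0,0]],[[-4,0,0],[0,0,0]],[[-4,0,0],[0,0,0]]]';python3 -c "
from h import *
here()";python3 -m pendant '[[[-1,0,0],[0,0,0]],[[-1,0,0],[0,0,0]],[[-1,0,0],[0,0,0]]]';python3 -m pendant '[[[-1,0,0],[0,0,0]],[[-1,0,0],[0,0,0]],[[-1,0,0],[0,0,0]]]';python3 -c "
from h import *
here()"
```

```text
time_s: 14.75
tcp_pos: [0.6493, -0.2054, 0.1005]
ee_rot: [[0.84, -0.542, -0.001], [-0.542, -0.84, 0.0], [-0.001, 0.0, -1.0]]
wrist_force: [3.0, 1.0, 0.5]
gripper_width: 0.006
gripper_force: 1.3
t 14.75 tip carrier mm [44.3 71. ] tipz 30.5 F [3.  1.  0.5] w 0.006
time_s: 15.05
tcp_pos: [0.6485, -0.2049, 0.1005]
ee_rot: [[0.84, -0.542, -0.001], [-0.542, -0.84, 0.0], [-0.001, 0.0, -1.0]]
wrist_force: [2.0, 1.8, -0.5]
gripper_width: 0.006
gripper_force: 1.1
time_s: 15.35
tcp_pos: [0.6477, -0.2044, 0.1006]
ee_rot: [[0.84, -0.542, -0.001], [-0.542, -0.84, 0.0], [-0.001, 0.0, -1.0]]
wrist_force: [0.9, 0.6, -0.6]
gripper_width: 0.005
gripper_force: 0.9
t 15.35 tip carrier mm [42.4 71. ] tipz 30.6 F [ 0.9  0.6 -0.6] w 0.005
```

Not yet at the stop (no force rise); keep stepping.

```bash
python3 -m pendant '[[[-1,0,0],[0,0,0]],[[-1,0,0],[0,0,0]]]';python3 -m pendant '[[[-1,0,0],[0,0,0]],[[-1,0,0],[0,0,0]]]';python3 -m pendant '[[[-1,0,0],[0,0,0]],[[-1,0,0],[0,0,0]]]'
```

```text
time_s: 15.55
tcp_pos: [0.6464, -0.2038, 0.1004]
ee_rot: [[0.84, -0.542, -0.002], [-0.542, -0.84, 0.0], [-0.002, 0.001, -1.0]]
wrist_force: [0.8, 0.2, 0.9]
gripper_width: 0.007
gripper_force: 0.4
time_s: 15.75
tcp_pos: [0.6456, -0.2034, 0.1005]
ee_rot: [[0.84, -0.542, -0.002], [-0.542, -0.84, 0.0], [-0.001, 0.001, -1.0]]
wrist_force: [0.1, -0.7, -0.9]
gripper_width: 0.004
gripper_force: 0.0
time_s: 15.95
tcp_pos: [0.6452, -0.2028, 0.1006]
ee_rot: [[0.84, -0.542, -0.001], [-0.542, -0.84, 0.0], [-0.001, 0.0, -1.0]]
wrist_force: [-0.2, -0.0, -0.2]
gripper_width: 0.005
gripper_force: 0.0
```

```bash
python3 -m pendant '[[[-1,0,0],[0,0,0]],[[-1,0,0],[0,0,0]]]'|grep force;python3 -m pendant '[[[-1,0,0],[0,0,0]],[[-1,0,0],[0,0,0]]]'|grep force
python3 - <<'E'
from h import *
here();s=cap('side')['frame'];i=cv2.imread('pics/side0.png')[:,:,::-1]
for f in(i,s):
    h=cv2.cvtColor(np.ascontiguousarray(f[300:350,355:395]),cv2.COLOR_RGB2HSV)
    m=(h[...,0]>12)&(h[...,0]<28)&(h[...,1]>130)&(h[...,2]>110)
    for row in range(5,40,2): print(300+row,[int(x) for x in 355+np.nonzero(m[row])[0]][::1])
    print()
E
```

```text
wrist_force: [-0.5, -0.3, -1.1]
gripper_force: 0.0
wrist_force: [0.2, -0.3, -0.2]
gripper_force: 0.0
t 16.35 tip carrier mm [37.6 71.2] tipz 30.7 F [ 0.2 -0.3 -0.2] w 0.002
305 []
307 []
309 []
311 []
313 [376, 377, 378, 379, 380, 381]
315 [376, 377, 378, 379, 380, 381]
317 [375, 376, 377, 378, 379, 380, 381]
319 [374, 375, 376, 377, 378, 379, 380, 381]
321 [372, 373, 374, 375, 376, 377, 378, 379, 380, 381, 382]
323 [372, 373, 377, 378, 379, 380, 381]
325 [376, 377, 378, 379]
327 []
329 []
331 []
333 [366]
335 []
337 []
339 []

305 [391]
307 []
309 []
311 []
313 []
315 []
317 []
319 []
321 [383, 384, 385]
323 [382, 383, 384, 385, 386]
325 [381, 382, 383, 384, 385, 386]
327 [363, 364, 365, 366, 367, 374, 375, 376, 377, 378, 379, 380, 381, 382, 383, 384, 385, 386]
329 [363, 364, 365, 366, 367, 368, 369, 372, 373, 374, 375, 376, 377, 378, 379, 380, 381, 382, 383, 384, 385, 386]
331 [383, 384]
333 []
335 []
337 []
339 []
```

```bash
python3 -c "
from h import *
c=cap('side');p=(toworld(c,[[377.5,325.5],[383.5,331.5]],.0235)[:,:2]-O)@CR*1000;print(p,p[1]-p[0]);here()
for a in np.arange(0,1.9,.2):
  l=O+CR@[.030+.026*np.sin(a),.047+.026*np.cos(a)];print(round(a,1),topix(c,[[*l,.0235]])-topix(c,[[*(O+CR@[.030,.073]),.0235]]))"
```

```text
[[41.40836629 59.94825513]
 [60.01283975 51.37941294]] [18.60447346 -8.56884219]
t 16.45 tip carrier mm [37.7 71.2] tipz 30.7 F [-0.5  0.6  0.4] w 0.003
0.0 [[0. 0.]]
0.2 [[2.06080447 1.09661262]]
0.4 [[3.80846675 2.4463108 ]]
0.6 [[5.17323253 3.99865994]]
0.8 [[6.09881506 5.69478409]]
1.0 [[6.54490339 7.4692407 ]]
1.2 [[6.48927713 9.25227467]]
1.4 [[ 5.92937415 10.97242152]]
1.6 [[ 4.88314775 12.55939131]]
1.8 [[ 3.38906053 13.94712168]]
```

```bash
python3 -m pendant '[[[0,-3,0],[0,0,0]],[[0,-3,-36],[0,0,0]],[[20,0,-37],[0,0,0]],[[42,10,-37],[0,0,0]],[[42,10,-37],[0,0,0]],[[42,10,-15],[0,0,0]],[[42,10,-1],[0,0,0]],[[42,10,0],[0,0,0]],[[42,10,0],[0,0,0]]]';python3 - <<'E'
from h import *
here();s=cap('side')['frame']
b=cv2.resize(s[300:350,350:410],None,fx=10,fy=10,interpolation=cv2.INTER_CUBIC)
cv2.imwrite('pics/d6.png',b[:,:,::-1])
h=cv2.cvtColor(np.ascontiguousarray(s[300:350,355:400]),cv2.COLOR_RGB2HSV)
m=(h[...,0]>12)&(h[...,0]<28)&(h[...,1]>130)&(h[...,2]>90)
for row in range(9,40,2): print(300+row,[int(x) for x in 355+np.nonzero(m[row])[0]])
E
```

```text
time_s: 17.35
tcp_pos: [0.6735, -0.2325, 0.1001]
ee_rot: [[0.841, -0.542, -0.001], [-0.542, -0.841, -0.0], [-0.001, 0.001, -1.0]]
wrist_force: [0.2, -0.2, 0.3]
gripper_width: 0.003
gripper_force: 0.0
t 17.35 tip carrier mm [79.3 61.3] tipz 30.1 F [ 0.2 -0.2  0.3] w 0.003
309 []
311 []
313 []
315 []
317 []
319 []
321 []
323 []
325 [365, 366, 367]
327 [365, 366, 367, 368, 369]
329 [366, 367, 368, 369, 370, 371, 372, 373, 374]
331 []
333 []
335 []
337 []
339 []
```

```bash
python3 -m pendant '[[[-6,0,0],[0,0,0]],[[-11,0,0],[0,0,0]],[[-14,-1,0],[0,0,0]],[[-16,-3,0],[0,0,0]],[[-18,-5,0],[0,0,0]],[[-18,-5,0],[0,0,0]]]';python3 -c "
from h import *
here()"
python3 -m pendant '[[[-2,-2,0],[0,0,0]],[[-4,-3,0],[0,0,0]],[[-6,-4,0],[0,0,0]],[[-8,-5,0],[0,0,0]],[[-8,-5,0],[0,0,0]]]';python3 -c "
from h import *
here()"
```

```text
time_s: 18.0
tcp_pos: [0.6619, -0.2185, 0.1014]
ee_rot: [[0.841, -0.541, 0.002], [-0.541, -0.841, -0.0], [0.002, -0.001, -1.0]]
wrist_force: [2.7, -0.1, 1.3]
gripper_width: 0.005
gripper_force: 1.2
t 18.0 tip carrier mm [62.1 66.9] tipz 31.4 F [ 2.7 -0.1  1.3] w 0.005
time_s: 18.5
tcp_pos: [0.6569, -0.2098, 0.1005]
ee_rot: [[0.841, -0.542, -0.001], [-0.542, -0.841, 0.0], [-0.001, 0.0, -1.0]]
wrist_force: [2.7, -0.2, 1.2]
gripper_width: 0.007
gripper_force: 1.1
t 18.5 tip carrier mm [53.1 71.4] tipz 30.5 F [ 2.7 -0.2  1.2] w 0.007
```

Force now is mostly along +x of the carrier (2.4 N): good contact.

```bash
python3 -m pendant '[[[-2,-1,0],[0,0,0]],[[-4,-1,0],[0,0,0]],[[-6,-1,0],[0,0,0]],[[-7,-1,0],[0,0,0]],[[-7,-1,0],[0,0,0]]]';python3 -c "
from h import *
here()"
python3 -m pendant '[[[-1,0,0],[0,0,0]],[[-2,0,0],[0,0,0]],[[-2,0,0],[0,0,0]]]';python3 -c "
from h import *
here()"
```

```text
time_s: 19.0
tcp_pos: [0.6511, -0.2056, 0.1004]
ee_rot: [[0.84, -0.542, -0.002], [-0.542, -0.84, 0.0], [-0.002, 0.001, -1.0]]
wrist_force: [1.7, -0.5, -0.8]
gripper_width: 0.008
gripper_force: 0.5
t 19.0 tip carrier mm [45.9 71.8] tipz 30.4 F [ 1.7 -0.5 -0.8] w 0.008
time_s: 19.3
tcp_pos: [0.6499, -0.2045, 0.1005]
ee_rot: [[0.84, -0.542, -0.001], [-0.542, -0.84, 0.0], [-0.001, 0.0, -1.0]]
wrist_force: [0.8, 0.7, 0.9]
gripper_width: 0.004
gripper_force: 0.6
t 19.3 tip carrier mm [44.3 72. ] tipz 30.5 F [0.8 0.7 0.9] w 0.004
```

```bash
for i in 1; do :; done; python3 -m pendant '[[[-1,0,0],[0,0,0]],[[-1,0,0],[0,0,0]]]'|grep wrist;python3 -m pendant '[[[-1,0,0],[0,0,0]],[[-1,0,0],[0,0,0]]]'|grep wrist;python3 -m pendant '[[[-1,0,0],[0,0,0]],[[-1,0,0],[0,0,0]]]'|grep wrist;python3 - <<'E'
from h import *
here();s=cap('side')['frame']
h=cv2.cvtColor(np.ascontiguousarray(s[300:350,355:400]),cv2.COLOR_RGB2HSV)
m=(h[...,0]>10)&(h[...,0]<28)&(h[...,1]>130)&(h[...,2]>80)
for row in range(9,40,2): print(300+row,[int(x) for x in 355+np.nonzero(m[row])[0]])
E
```

```text
wrist_force: [2.9, -1.2, -0.3]
wrist_force: [4.0, -3.0, -3.8]
wrist_force: [5.9, -5.5, -4.2]
t 19.9 tip carrier mm [43.5 72.2] tipz 30.8 F [ 5.9 -5.5 -4.2] w 0.004
309 []
311 []
313 []
315 []
317 []
319 []
321 []
323 [372]
325 [373, 374, 375]
327 []
329 [368, 369]
331 [366, 367, 368, 369]
333 [364, 365, 366, 367, 368]
335 [366]
337 []
339 []
```

```bash
python3 -m pendant '[[[10,0,0],[0,0,0]],[[12,0,-40],[0,0,0]],[[12,-40,-80],[0,0,0]],[[12,-90,-100],[0,0,0]],[[12,-140,-110],[0,0,0]],[[12,-190,-110],[0,0,0]],[[12,-230,-110],[0,0,0]],[[12,-230,-110],[0,0,0]],[[12,-230,-110],[0,0,0]]]'|head -2;python3 - <<'E'
from h import *
here();c=cap('top');s=cap('side')
a=cv2.resize(c['frame'][165:265,385:495],None,fx=4,fy=4,interpolation=cv2.INTER_CUBIC)
b=cv2.resize(s['frame'][300:400,310:400],None,fx=4,fy=4,interpolation=cv2.INTER_CUBIC)
cv2.imwrite('pics/d7.png',np.hstack([a,b])[:,:,::-1])
E
```

```text
time_s: 20.85
tcp_pos: [0.7821, -0.0146, 0.2094]
t 20.85 tip carrier mm [ 52.3 303.2] tipz 139.4 F [ 1.  -0.6  0.4] w 0.009
```

View pics/d7.png

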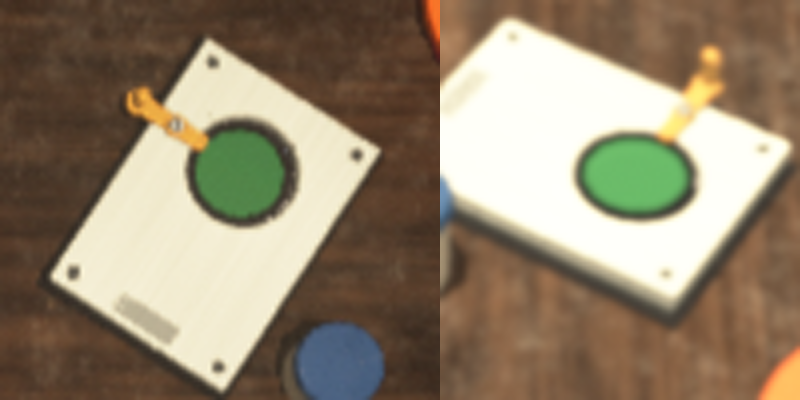

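```bash
python3 -c "
from station import r
print(r.finish_job())"
```

```text
the job is handed in; nothing more can be done
None
```

The filter lies flat in the recess, the clip is back at its stop over the filter's edge, and the job was handed in at about 21 s. On the return push the finger slipped off the pin once, so I repeated it until the force rose at the stop.

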